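# Load a cartridge into the closing press slide

## Robot

A 6-joint arm with a two-finger parallel gripper is mounted at the origin on the work surface. World frame = base frame: x ahead of the robot, y to its left, z up, the work surface at z = 0. Lengths are in m, angles in degrees, forces in N, time in s.
With the tool pointing down it reaches from about 0.3 to 0.875 m from the base axis. Payload 6.4 kg.
Tool frame: the origin (TCP) lies on the centre line of the jaws, within the pads' length; the fingertips stand 17 mm ahead of it and the grasp point (between the pads) lies 2 mm behind it; z points along the fingers, y is the line along which they close (so a half turn about z gives the same grasp; the last joint's range is limited). The gripper opens to 85 mm and grips with 20 to 120 N. Pads are 22 mm wide; open, the fingers measure 114 mm over their backs; the gripper's body (76 mm by 85 mm) begins 54 mm behind the grasp point. The pads swing forward as they close: fully open they stand 13 mm farther back than shut.
Start: joints at [58.425, 10.359, 92.074, -0, 77.567, -11.82], TCP at [0.194, 0.541, 0.222] pointing down, gripper open.
Joint ranges: [-171.53, 171.53], [-51.25, 118.39], [17.06, 147.69], [-65.23, 245.23], [0, 150.52], [-178.68, 178.68]. Speed limits (degrees/s): [147.25, 147.25, 172.46, 180, 180, 180].

## Interface

Orientations are given as [roll, pitch, yaw] about the fixed x, y, z axes, in that order (R = Rz(yaw) Ry(pitch) Rx(roll)).
In Python, from plant import arm, eyes, job gives the robot as it stands. The module is installed in compiled form; this text tells all that it offers.
- The arm moves only by the shell command python3 -m pendant 'ROWS' [FORCE]. ROWS is a JSON object of lists of equal length, an entry for each row: "translation": the shift along the world's x, y, z scaled (see below), a list of three; "turn": the turn, a rotation vector about the world's x, y, z scaled (see below), a list of three; "gripper": the closure, from -1 (fully open) to 1 (shut), so that 0 is half open. A call has 1 to 20 rows; each row is the pose to reach, as a shift and turn from the pose commanded when the call began; what a row does not reach only later rows make up. The controller multiplies each number of a shift by 500 mm and each number of a turn by pi/2 rad. A row lasts 1/8 s, in which the tool goes at most 62.5 mm and 10.7 degrees, less where a joint would pass 70% of its speed; a pose out of reach is approached as far as the arm can. A call with a number of a shift or a turn outside -1 to 1 is refused whole. A call with a gripper value outside its range is refused whole. The fingers move at their own pace and stop on an object; FORCE is the grip in N (left out, the last holds). Time passes only in rows, so rows that repeat a pose let the fingers close. It gives the time, the measured TCP pose, the force, the opening and the grip force at its end, in the units of the state.
- arm.get_obs(): the state, without advancing time (a new reading comes with each control period).
- eyes.snapshot(name): name is "side" or "top" or "wrist"; returns (picture, depth): 400x640x3 uint8, red, green, blue; 400x640 float32, m along the optical axis (not along the pixel's ray), 0 where there is no reading.
- eyes.get_calibration(name): a dict with "fx", "fy", "cx", "cy" (pixels), "k1" (the pictures are not rectified: a ray, as slopes to the right and down, at radius r is drawn at 1 + k1 r^2 times it, then the intrinsics apply), "cam_to_world" (4x4, takes a point from camera to world coordinates). Camera axes: x right, y up, looking along -z (the intrinsics and any distortion apply to the point x, -y, -z); pixel columns grow to the right and rows downward; lengths in m; the calibration is good to about 2 mm. A picture is of the moment at which its call begins: read the wrist's pose just before it. get_calibration takes no time and is no camera call; for the wrist camera it gives the pose at the moment of the call.
- job.hand_in(): hands the job in; it is judged then, once.
The state is a dict: "time_s": time; "joint_pos": joint angles; "qvel": joint speeds; "tau": joint torques, N m; "tool_pos": TCP position; "tool_rot": TCP orientation; "force": force on the tool from outside, world axes, zero at the start; "torque": the same for the moment, N m; "width": opening from 0.0 (shut) to 1.0 (fully open); "grip_force": force on a finger pad.
Only numpy, scipy, OpenCV 4.12 (cv2) and the standard library are available. Lean on these libraries where they do the work, as an engineer would, in place of code of your own. Each camera call takes 0.05 s, during which the arm holds its last target. There are 200 camera calls.

## Task

Take the bottom cartridge off the sloped track, so that the next one rolls down to the stop, and lay it gently and centred in the V-cradle of the carriage while the carriage is still out at its loading end. Let go of it, then take the carriage by its leaning handle and slide it smoothly, without slamming, fully home against the end stop under the press head. Let go, leave the cartridge lying in the cradle, and leave the other cartridges on the track and the cup, spanner and jar where they are.

Things in the scene. Friction and masses are not known exactly. Their poses are not given: they have to be found in the camera images.
- press: bench closing press, fixed (place and yaw vary). Origin: centre of the underside of its bed, 170 (x) x 360 (y) x 18 mm high. A carriage runs along its y between two grey end blocks 45 mm high. Loading end: y = +100 mm (cradle centre there); the press head overhangs the other end, y = -100 mm.
- head (a point): underside of the press head, over the cradle's home place (press x +20, y -100, z 165 mm); axes as the press. Head: grey block, press x -88..+165, y -170..-30, z 165..225 mm; column at x 85..165; a 32 mm plunger hangs to z 125. A gripper pointing straight down at the handle would strike the head; one tilted some 40 degrees, along the leaning handle, clears it.
- carriage (a joint): travel of the carriage in m: 0 = outer end stop at the loading end, 0.200 = fully home against the end stop under the head. Grows as the carriage moves along the press's -y. Starts between 0 and 0.04. Friction about 2 N plus 4 N per m/s; stays where it is left; no spring or latch. Carriage plate 145 (x) x 100 (y) mm, its top 45 mm above the table.
- handle (a point): grip point of the carriage handle, axes as the press. Black round rod 16 mm thick rooted at the carriage's front (-x) edge, leaning 40 degrees from vertical to the press's -x (up the rod: -0.643, 0, 0.766). The point is on the rod's axis, 79 mm above the table, 45 mm from the root, 28 mm below the tip; press x -99 mm, same y as the cradle. Grip it with fingers closing along press y.
- cradle (a point): steel V-block on the carriage, moving with it; V 90 degrees, groove along its x, 36 mm long. This point: where the axis centre of a well laid 40 mm cartridge lies (81 mm above the table, 36 mm above the carriage plate); lips of the V 6 to 10 mm below that, outer width 54 mm in y. Axes as the press. The cartridge overhangs the V by 10 mm at each end, where fingers may pass. It is open above at the loading end.
- track: sloped steel gravity track, fixed to the table (place and yaw vary). Rises at 10 degrees towards its +y; stop plate at its lower (-y) end. Origin on the table under the axis of the cartridge resting at the stop. Floor 70 mm wide, side guides 66 mm apart (centre to centre, 4 mm thick, standing 6 mm above the floor), stop plate 24 mm above the floor.
- track_stop (a point): axis centre of a cartridge resting against the stop, 85 mm above the table; axes as the track.
- cartridge_a: aluminium cylinder with a grey cap at one end, 40 mm diameter, 56 mm long, about 110 g (77 to 154 g), solid, flat ends. Origin: its centre; axis along its x. The bottom one, at the stop: this is the one to load. Its neighbour touches it on the uphill side, so take it by its two flat ends.
- cartridge_b: aluminium cylinder with a grey cap at one end, 40 mm diameter, 56 mm long, about 110 g (77 to 154 g), solid, flat ends. Origin: its centre; axis along its x. Second on the track; rolls to the stop when the first is lifted away.
- cartridge_c: aluminium cylinder with a grey cap at one end, 40 mm diameter, 56 mm long, about 110 g (77 to 154 g), solid, flat ends. Origin: its centre; axis along its x. Third on the track.
- cartridge_d: aluminium cylinder with a grey cap at one end, 40 mm diameter, 56 mm long, about 110 g (77 to 154 g), solid, flat ends. Origin: its centre; axis along its x. Fourth on the track.
- tin_cup: bystander: steel cup 66 mm wide, 60 mm high, origin at its underside.
- spanner: bystander: steel spanner 160 mm long lying flat.
- jar: bystander: jar 64 mm wide, 75 mm high, origin at its underside.
There are look-alikes about, which are no part of the job. Leave any black or red look-alike of the cartridge_a alone.

How it is judged (in metres and radians):
On the way, in this order (a step that is already met when the one before it is completed fails the run):
1. the bottom cartridge is off the track (more than 50 mm away from the stop) and the next one has rolled to the stop (within 8 mm) (distance between cartridge_a and track_stop above 0.05 m and distance between cartridge_b and track_stop below 0.008 m), for 0.2 s.
2. the cartridge lies in the cradle (within 10 mm along the groove, 5 mm across and in height, 0.2 rad), let go, with the carriage still at the loading end (less than 80 mm of travel) (x of cartridge_a in the frame of cradle between -0.01 and 0.01 m and y of cartridge_a in the frame of cradle between -0.005 and 0.005 m and z of cartridge_a in the frame of cradle between -0.005 and 0.005 m and angle between the x axis of cartridge_a and the x axis of cradle, either way round below 0.2 rad and contact force between the fingers and cartridge_a below 0.1 N and value of joint carriage below 0.08 m), for 0.2 s.
At the end, for the whole second after the job is handed in: The carriage stands within 4 mm of its home stop, at rest; the cartridge lies still in the cradle (within 10 mm along the groove, 5 mm across and in height, 0.2 rad); the next cartridge rests at the track's stop (within 8 mm); the other two are on the track (value of joint carriage above 0.196 m and velocity of joint carriage between -0.01 and 0.01 m/s and x of cartridge_a in the frame of cradle between -0.01 and 0.01 m and y of cartridge_a in the frame of cradle between -0.005 and 0.005 m and z of cartridge_a in the frame of cradle between -0.005 and 0.005 m and angle between the x axis of cartridge_a and the x axis of cradle, either way round below 0.2 rad and contact force between the fingers and cartridge_a below 0.1 N and linear speed of each of cartridge_a, cartridge_b below 0.02 m/s and distance between cartridge_b and track_stop below 0.008 m); the robot touches nothing.
It fails at once if the carriage is slammed (faster than 0.35 m/s) (velocity of joint carriage above 0.35 m/s or velocity of joint carriage below -0.35 m/s).
It fails at once if the cartridge is dropped or pressed hard into the cradle or against the press (more than 40 N) (contact force between cartridge_a and press above 40 N).
It fails at once if another cartridge leaves the track (height (world z) of any of cartridge_b, cartridge_c, cartridge_d below 0.075 m or horizontal distance between any of cartridge_b, cartridge_c, cartridge_d and track_stop above 0.2 m).
It fails at once if a bystander is disturbed (moved more than 20 mm) (distance of any of tin_cup, spanner, jar from where it was at the start of the episode above 0.02 m).
It also fails if it takes over 45 s, if anything falls off the work surface, if the arm or the gripper's body presses on something with over 40 N, if the wrist force passes 120 N, or if a joint passes its speed limit or range.

## Working session

There is one attempt and no reset: what is moved stays moved. The work goes in short steps, Python scripts to look and compute and a shell command to move; the robot and the scene stay as the last step left them, time stands still between calls to the robot, and variables do not carry over. Pictures are saved under pics/ and viewed, at most 10 in all, crops included, and the job is handed in when it is done.

```bash
mkdir -p pics; cat > h.py <<'E'
import numpy as np, cv2
from plant import arm, eyes, job
def shot(n,f=None):
    c=eyes.get_calibration(n); p,d=eyes.snapshot(n)
    if f: cv2.imwrite('pics/'+f,p[:,:,::-1]); np.savez('pics/'+f+'.npz',p=p,d=d,**{k:np.array(v) for k,v in c.items()})
    return p,d,c
def load(f): z=np.load('pics/'+f+'.npz'); return z['p'],z['d'],z
def ray(c,u,v):
    K=np.array([[c['fx'],0,c['cx']],[0,c['fy'],c['cy']],[0,0,1.]],float)
    q=np.array([u,v],float).reshape(-1,2); x=(q-K[:2,2])/[K[0,0],K[1,1]]; y=x.copy()
    for _ in range(20): y=x/(1+c['k1']*(y**2).sum(1,keepdims=True))
    T=np.array(c['cam_to_world']); D=np.c_[y[:,0],-y[:,1],-np.ones(len(y))]
    return T[:3,3],D@T[:3,:3].T
def plane(c,u,v,z):
    o,d=ray(c,u,v); return o+d*((z-o[2])/d[:,2])[:,None]
def pts(c,u,v,dep):
    o,d=ray(c,u,v); return o+d*np.asarray(dep).reshape(-1,1)
E
python3 - <<'E'
from h import *
for n in('side','top'):
    p,d,c=shot(n,n+'0.png'); print(n,np.round(c['cam_to_world'],3).tolist(),c['fx'],c['k1'],(d==0).mean())
print(arm.get_obs())
E
```

```text
side [[0.7, 0.465, -0.543, -0.016], [-0.714, 0.472, -0.517, -0.482], [0.016, 0.749, 0.662, 0.774], [0.0, 0.0, 0.0, 1.0]] 373.6381461895073 -0.06100536582914251 0.00393359375
top [[0.013, 0.988, -0.152, 0.328], [-1.0, 0.016, 0.017, 0.036], [0.019, 0.151, 0.988, 1.391], [0.0, 0.0, 0.0, 1.0]] 514.0841046561694 0.0067518532752372995 0.0040390625
{'time_s': 0.1, 'joint_pos': array([ 5.84258541e+01,  1.03962069e+01,  9.21247719e+01,  7.67720997e-04,
        7.75669223e+01, -1.18200524e+01]), 'qvel': array([ 0.04920966, -0.04610938, -0.11530828,  0.12784499, -0.02813608,
       -0.0818584 ]), 'tau': array([-7.66090507e-04, -4.45875120e+01, -3.52236807e+01, -3.92091188e-04,
        4.23348407e-03, -1.98259721e-05]), 'tool_pos': array([0.19405524, 0.54073991, 0.22079802]), 'tool_rot': array([-1.79914116e+02, -1.87391046e-02,  1.60245727e+02]), 'force': array([-0.45305661,  0.48370608,  0.63044894]), 'torque': array([ 0.00296293, -0.00479608, -0.05455166]), 'grip_force': 0.0, 'width': 1.0010422413560844}
```

View pics/top0.png

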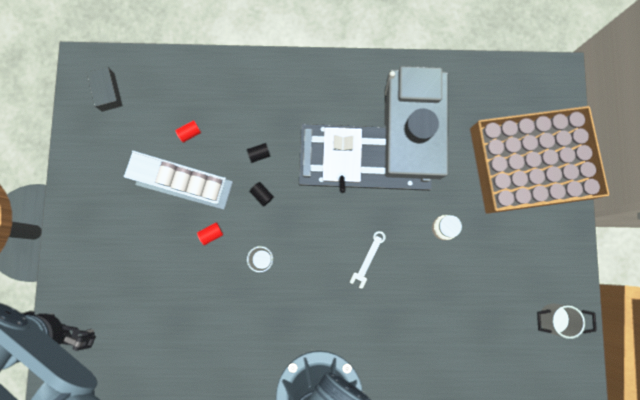

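View pics/side0.png

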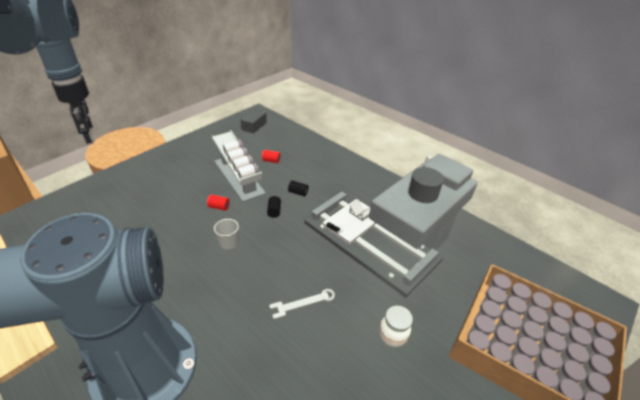

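The top view shows the track running from (130,165) down to its stop at (228,195). The press is at (300-447, 67-190), with the cradle near (343,143) and the handle at (342,184).

What could be taken for cartridge_a:
- White on the track: (212,188), (197,185), (181,180) and (165,175).
- Red: (188,131) and (210,233).
- Black: (258,152) and (261,193).
- Discs in the tray around (540,160).

I choose (212,188), the one next to the stop, and will check it in a crop.

```bash
python3 - <<'E'
from h import *
p,d,c=load('top0.png')
a=cv2.resize(p[145:215,115:240],None,fx=6,fy=6,interpolation=cv2.INTER_CUBIC)[:,:,::-1]
s=load('side0.png')[0]
b=cv2.resize(s[125:205,200:280],None,fx=4,fy=4,interpolation=cv2.INTER_CUBIC)[:,:,::-1]
o=np.zeros((600,750,3),np.uint8)
b2=cv2.resize(p[120:195,295:390],None,fx=2,fy=2,interpolation=cv2.INTER_CUBIC)[:,:,::-1]
b2=cv2.resize(p[120:195,295:395],None,fx=2.3,fy=2.3,interpolation=cv2.INTER_CUBIC)[:,:,::-1]
o=np.zeros((600,750,3),np.uint8);o[:420]=a;o[420:420+172,:230]=b2[:172,:230]
b=cv2.resize(s[125:205,200:290],None,fx=2.2,fy=2.2,interpolation=cv2.INTER_CUBIC)[:,:,::-1];o[422:422+b.shape[0],240:240+b.shape[1]]=b
b=cv2.resize(s[185:255,300:400],None,fx=2.5,fy=2.5,interpolation=cv2.INTER_CUBIC)[:,:,::-1];o[422:422+b.shape[0],480:480+b.shape[1]]=b
cv2.imwrite('pics/crop1.png',o)
v,u=np.mgrid[0:400,0:640]
P=pts(c,u.ravel(),v.ravel(),d.ravel()).reshape(400,640,3)
for r in (range(176,202,3)): print(r,[tuple(np.round(P[r,x]*1000).astype(int)) for x in range(196,236,6)])
E
```

```text
176 [(np.int64(16), np.int64(-182), np.int64(37)), (np.int64(-15), np.int64(-214), np.int64(29)), (np.int64(-47), np.int64(-246), np.int64(16)), (np.int64(-85), np.int64(-284), np.int64(-17)), (np.int64(-139), np.int64(-335), np.int64(-99)), (np.int64(-169), np.int64(-366), np.int64(-97)), (np.int64(-202), np.int64(-401), np.int64(-106))]
179 [(np.int64(17), np.int64(-181), np.int64(42)), (np.int64(-14), np.int64(-213), np.int64(33)), (np.int64(-48), np.int64(-247), np.int64(13)), (np.int64(-75), np.int64(-276), np.int64(16)), (np.int64(-108), np.int64(-309), np.int64(2)), (np.int64(-169), np.int64(-366), np.int64(-95)), (np.int64(-201), np.int64(-400), np.int64(-103))]
182 [(np.int64(16), np.int64(-182), np.int64(38)), (np.int64(-16), np.int64(-214), np.int64(25)), (np.int64(-45), np.int64(-245), np.int64(20)), (np.int64(-74), np.int64(-275), np.int64(21)), (np.int64(-107), np.int64(-309), np.int64(5)), (np.int64(-165), np.int64(-363), np.int64(-85)), (np.int64(-203), np.int64(-401), np.int64(-108))]
185 [(np.int64(18), np.int64(-181), np.int64(46)), (np.int64(-15), np.int64(-214), 
[... 1244 characters left out ...]
int64(-398), np.int64(-98))]
197 [(np.int64(10), np.int64(-186), np.int64(13)), (np.int64(-21), np.int64(-218), np.int64(5)), (np.int64(-44), np.int64(-244), np.int64(27)), (np.int64(-76), np.int64(-277), np.int64(12)), (np.int64(-134), np.int64(-331), np.int64(-83)), (np.int64(-167), np.int64(-364), np.int64(-89)), (np.int64(-200), np.int64(-398), np.int64(-98))]
200 [(np.int64(1028), np.int64(877), np.int64(75)), (np.int64(1028), np.int64(877), np.int64(74)), (np.int64(997), np.int64(840), np.int64(133)), (np.int64(985), np.int64(826), np.int64(155)), (np.int64(1026), np.int64(874), np.int64(78)), (np.int64(1027), np.int64(876), np.int64(76)), (np.int64(1030), np.int64(880), np.int64(70))]
```

View pics/crop1.png

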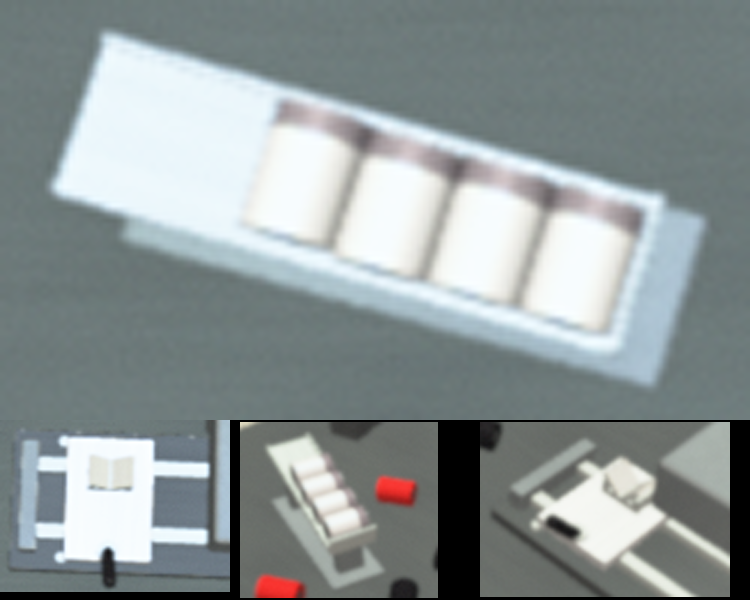

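The crop confirms the choice. The bottom white cartridge is centred near crop (583,258), which is top pixel (212,188), and touches the stop plate at its right. Its grey cap is uphill in x. I also found a ray reshape bug, which I fix now.

```bash
sed -i 's/q=np.array(\[u,v\],float).reshape(-1,2)/q=np.c_[np.ravel(u),np.ravel(v)].astype(float)/' h.py; python3 - <<'E'
from h import *
for n in('top','side'):
    p,d,c=load(n+'0.png')
    v,u=np.mgrid[0:400,0:640]
    P=pts(c,u.ravel(),v.ravel(),d.ravel()); col=p.reshape(-1,3).astype(int)
    np.save('pics/P_'+n,P)
    def show(t,m):
        q=P[m]; 
        if len(q)<5: return print(t,len(q))
        r=cv2.minAreaRect((q[:,:2]*1000).astype(np.float32)); print(n,t,len(q),'med',q.mean(0).round(4),'rect',np.round(r[0],1),np.round(r[1],1),round(r[2],1))
    inb=lambda x0,x1,y0,y1,z0,z1:(P[:,0]>x0)&(P[:,0]<x1)&(P[:,1]>y0)&(P[:,1]<y1)&(P[:,2]>z0)&(P[:,2]<z1)
    show('table',inb(.3,.5,-.1,.3,-.02,.02))
    ws=inb(.4,.75,.2,.6,.02,.2); show('track all',ws)
    m=np.zeros((400,640),bool); 
    show('carts',inb(.4,.75,.2,.6,.09,.2))
    show('press carriage',inb(.5,.85,-.3,.15,.04,.055))
    show('cradle',inb(.5,.85,-.1,.15,.058,.09))
    show('head',inb(.5,.95,-.4,.15,.2,.245))
    show('bed',inb(.5,.9,-.4,.15,.012,.024))
E
```

```text
top table 10627 med [ 3.994e-01  9.560e-02 -1.000e-04] rect [400. 100.] [400.  199.9] 90.0
top track all 3233 med [0.5499 0.369  0.0904] rect [599.5 420.6] [453.2 269. ] 64.0
top carts 2261 med [0.5482 0.3828 0.1061] rect [548.1 379.6] [239.8  70. ] 75.3
top press carriage 1968 med [ 0.6211 -0.0362  0.0454] rect [618.6 -57.2] [177.7 437.1] 7.6
top cradle 274 med [ 0.634  -0.0517  0.0689] rect [602.4 -52.5] [140.2  50.7] 0.9
top head 4259 med [ 0.6382 -0.2106  0.2247] rect [ 668.1 -216.8] [140.  254.3] 88.9
top bed 2735 med [ 0.6124 -0.0915  0.0178] rect [644.1 -65.2] [247.3 443.1] 4.8
side table 7321 med [ 3.972e-01  7.240e-02 -2.000e-04] rect [399.9 100. ] [199.9 399.9] 0.0
side track all 1698 med [0.538  0.344  0.0837] rect [602.8 415.7] [465.  254.9] 60.3
side carts 978 med [0.5403 0.3668 0.1068] rect [547.5 379.6] [243.5  71.3] 75.4
side press carriage 1541 med [ 0.6186 -0.0978  0.0447] rect [643.5 -64.4] [227.8 457.8] 7.5
side cradle 211 med [ 0.6273 -0.0527  0.0682] rect [594.3 -51. ] [ 53.6 157.2] 87.4
side head 3500 med [ 0.6193 -0.2345  0.2229] rect [ 665.3 -220.5] [143.1 255.2] 89.8
side bed 2929 med [ 0.6003 -0.1609  0.0175] rect [643.3 -73.7] [247.7 462.5] 4.9
```

```bash
cat > fit.py <<'E'
from h import *
from scipy.optimize import least_squares
def fitcyl(P,yaw,c0,n=8,R=.02):
    # fit axis y,z (in frame yaw) and x extent for a cylinder near c0
    x=np.array([np.cos(yaw),np.sin(yaw)]); y=np.array([-x[1],x[0]])
    q=np.c_[P[:,:2]@x,P[:,:2]@y,P[:,2]]; k=np.array([c0[:2]@x,c0[:2]@y,c0[2]])
    m=(abs(q[:,0]-k[0])<.024)&(abs(q[:,1]-k[1])<.018)&(q[:,2]>k[2]+.006)&(q[:,2]<k[2]+.03)
    s=q[m]
    f=lambda a:np.hypot(s[:,1]-a[0]-a[2]*(s[:,0]-k[0]),s[:,2]-a[1])-R
    r=least_squares(f,[k[1],k[2],0],loss='soft_l1',f_scale=.001)
    e=q[(abs(q[:,1]-r.x[0])<.012)&(q[:,2]>r.x[1]+.013)&(q[:,2]<r.x[1]+.03)&(abs(q[:,0]-k[0])<.045)][:,0]
    lo,hi=e.min(),e.max(); cx=(lo+hi)/2
    w=cx*x+(r.x[0]+r.x[2]*(cx-k[0]))*y
    return np.round([w[0]*1e3,w[1]*1e3,r.x[1]*1e3,np.degrees(r.x[2]),(hi-lo)*1e3,len(s),np.abs(f(r.x)).mean()*1e3],1)
E
python3 - <<'E'
from fit import *
yaw=np.radians(-14.7); yy=np.array([-np.sin(yaw),np.cos(yaw)])
for n in('top','side'):
    p,d,c=load(n+'0.png'); P=np.load('pics/P_'+n+'.npy')
    a0=plane(c,*{'top':(212,188),'side':(0,0)}[n],.095)[0] if n=='top' else a0; 
    a0[2]=.085
    for i in range(4):
        k=a0.copy(); k[:2]+=yy*.0394*i; k[2]+=.0069*i
        print(n,i,k.round(3),fitcyl(P,yaw,k))
    # press: top edges
    for t,z0,z1,x0,x1,y0,y1 in(('plate',.042,.048,.5,.8,-.12,.03),('block',.042,.048,.5,.8,.035,.1),('head',.222,.228,.5,.95,-.4,.1),('vtop',.065,.085,.6,.75,-.12,.03),('handle',.05,.11,.5,.568,-.12,.03)):
        m=(P[:,2]>z0)&(P[:,2]<z1)&(P[:,0]>x0)&(P[:,0]<x1)&(P[:,1]>y0)&(P[:,1]<y1)
        q=P[m]; 
        if m.sum()<5: continue
        r=cv2.minAreaRect((q[:,:2]*1000).astype(np.float32)); print(n,t,m.sum(),np.round(q.mean(0),4),np.round(r[0],1),np.round(r[1],1),round(r[2],1))
E
```

```text
top 0 [0.521 0.281 0.085] [5.219e+02 2.839e+02 8.490e+01 5.000e-01 5.590e+01 2.580e+02 1.800e+00]
top 1 [0.531 0.319 0.092] [532.1 321.4  91.8   1.6  56.4 256.    1.7]
top 2 [0.541 0.357 0.099] [541.8 360.1  98.7   1.7  55.7 264.    1.7]
top 3 [0.551 0.395 0.106] [5.540e+02 3.974e+02 1.056e+02 5.000e-01 5.640e+01 2.710e+02 1.800e+00]
top plate 1165 [ 0.62  -0.051  0.045] [625.7 -51.3] [ 99.5 145.2] 88.5
top block 216 [0.6257 0.0434 0.0449] [628.9  43. ] [ 18.5 127.3] 88.5
top head 2932 [ 0.6346 -0.2136  0.2248] [ 667.6 -216.1] [138.9 250.8] 88.7
top vtop 147 [ 0.653  -0.0524  0.071 ] [653.4 -51.7] [38.  50.7] 0.9
top handle 107 [ 0.5414 -0.0492  0.0786] [541.6 -47.5] [51.6 71.2] 4.6
side 0 [0.521 0.281 0.085] [521.8 284.2  85.1  -2.7  56.5 132.    1.2]
side 1 [0.531 0.319 0.092] [532.1 322.3  92.2  -1.4  56.5 130.    1.3]
side 2 [0.541 0.357 0.099] [542.1 361.   99.3   1.   57.6 122.    1.5]
side 3 [0.551 0.395 0.106] [553.5 397.9 106.6  -1.   56.7 116.    1.3]
side plate 805 [ 0.6082 -0.055   0.0447] [625.5 -36.4] [133.9 148.5] 89.1
side block 147 [0.625  0.0432 0.0447] [629.8  44.4] [ 18.4 129.3] 89.9
side head 2359 [ 0.6206 -0.2298  0.2244] [ 665.8 -219.4] [139.9 250.3] 89.7
side vtop 91 [ 0.6511 -0.0498  0.0708] [653.  -53.4] [53.3 36.9] 86.6
side handle 85 [ 0.534  -0.0547  0.0797] [538.7 -54.6] [13.3 50.7] 79.1
```

a is at (522,284,85) mm in both views, with the track yaw about -15°. The press yaw is about -1.3°, and the cradle is at roughly (653,-52), so the carriage has travelled about 35 mm. Next, hover above a.

```bash
python3 -m pendant '{"translation":[[0.12,-0.1,0],[0.24,-0.2,0],[0.36,-0.3,0],[0.48,-0.4,-0.02],[0.58,-0.46,-0.03],[0.656,-0.514,-0.04],[0.656,-0.514,-0.04],[0.656,-0.514,-0.04],[0.656,-0.514,-0.04],[0.656,-0.514,-0.04]],"turn":[[0,0,-0.1],[0,0,-0.2],[0,0,-0.3],[0,0,-0.4],[0,0,-0.5],[0,0,-0.6],[0,0,-0.7],[0,0,-0.8],[0,0,-0.9],[0,0,-0.947]],"gripper":[-1,-1,-1,-1,-1,-1,-1,-1,-1,-1]}' 40
python3 - <<'E'
from fit import *
p,d,c=shot('wrist','w1.png'); o=arm.get_obs(); print(o['tool_pos'],o['tool_rot'],o['joint_pos'],c['cam_to_world'])
v,u=np.mgrid[0:400,0:640]; P=pts(c,u,v,d.ravel()); P=P[(d.ravel()>.02)]
for k in([.522,.284,.085],[.532,.322,.092]): print(fitcyl(P,np.radians(-15),np.array(k)))
E
```

```text
time_s: 1.35
tool_pos: [0.5221, 0.2838, 0.2009]
tool_rot: [-179.9, 0.0, 74.8]
force: [1.4, 0.2, -0.5]
width: 1.003
grip_force: 0.0
[0.52210009 0.28388396 0.20095476] [-1.79941828e+02  3.71711285e-02  7.46828978e+01] [ 1.71016651e+01  1.38840740e+01  9.03332500e+01 -1.97717451e-04
  7.58517098e+01  3.24188347e+01] [[ 0.96528877  0.2480614   0.08175049  0.54412626]
 [-0.26118275  0.91807541  0.29819644  0.3607717 ]
 [-0.00108209 -0.30919749  0.95099724  0.35416811]
 [ 0.          0.          0.          1.        ]]
[5.228e+02 2.839e+02 8.600e+01 6.000e-01 5.600e+01 1.878e+03 5.000e-01]
[5.330e+02 3.220e+02 9.290e+01 4.000e-01 5.620e+01 2.281e+03 5.000e-01]
```

View pics/w1.png

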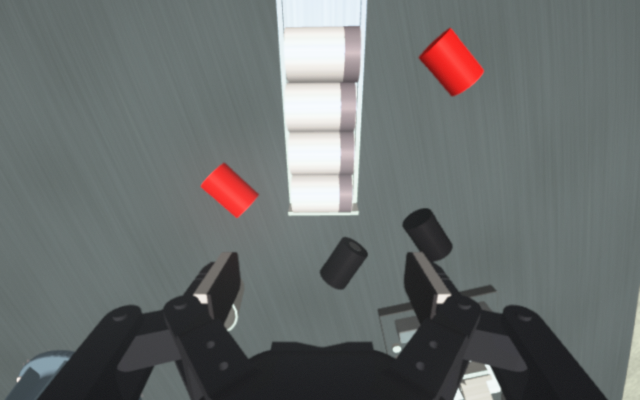

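The wrist view shows a at (320,193), just above the stop plate, with its neighbours uphill, and the jaws straddle its line. Its centre is (522.8,283.9,86) from this third view, 0.6° off the jaw yaw. Next, descend and close.

```bash
python3 -m pendant '{"translation":[[0,0,-0.06],[0,0,-0.12],[0,0,-0.17],[0,0,-0.2],[0,0,-0.22],[0,0,-0.22],[0,0,-0.22],[0,0,-0.22],[0,0,-0.22],[0,0,-0.22],[0,0,-0.22],[0,0,-0.22],[0,0,-0.22]],"turn":[[0,0,0],[0,0,0],[0,0,0],[0,0,0],[0,0,0],[0,0,0],[0,0,0],[0,0,0],[0,0,0],[0,0,0],[0,0,0],[0,0,0],[0,0,0]],"gripper":[-1,-1,-1,-1,-1,-1,1,1,1,1,1,1,1]}' 40
```

```text
time_s: 3.02
tool_pos: [0.5247, 0.2852, 0.0951]
tool_rot: [179.7, -0.2, 75.0]
force: [-1.9, 1.2, 13.1]
width: 0.002
grip_force: 6.4
```

The gripper is shut, with nothing between the pads. I look before moving.

```bash
python3 - <<'E'
from fit import *
p,d,c=shot('side','s2.png'); pt,dt,ct=shot('top','t2.png'); pw,_,_=shot('wrist','w2.png')
o=np.zeros((600,800,3),np.uint8)
o[:300,:400]=cv2.resize(p[110:215,180:320],(400,300),interpolation=cv2.INTER_CUBIC)[:,:,::-1]
o[:300,400:]=cv2.resize(pt[120:225,115:255],(400,300),interpolation=cv2.INTER_CUBIC)[:,:,::-1]
o[300:,:480]=cv2.resize(pw,(480,300))[:,:,::-1]
cv2.imwrite('pics/c2.png',o)
E
```

```text
(no output)
```

View pics/c2.png

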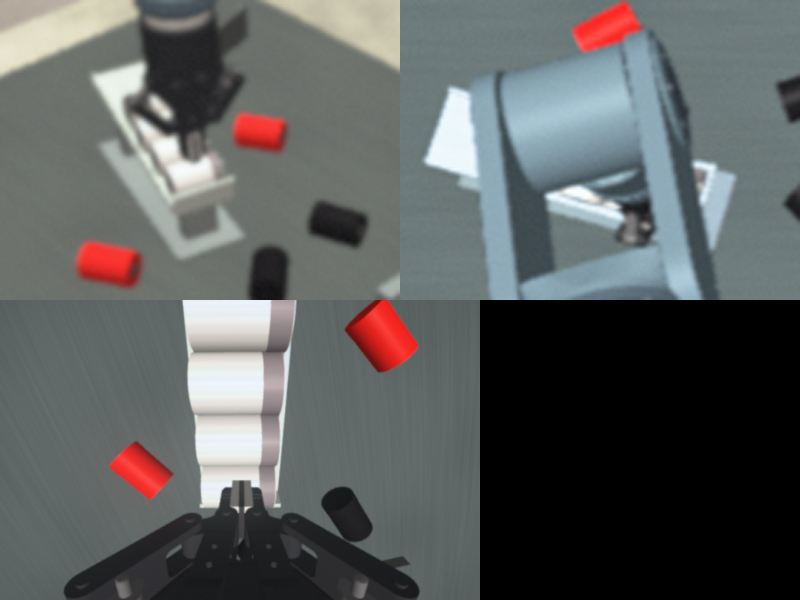

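```bash
python3 - <<'E'
from fit import *
for n in('w2','s2'):
    p,d,c=load(n+'.png'); v,u=np.mgrid[0:400,0:640]; ok=d.ravel()>.02
    P=pts(c,u,v,d.ravel()); col=p.reshape(-1,3).max(1)
    for k in([.522,.284,.085],[.532,.322,.092],[.542,.36,.099]):
        try: print(n,fitcyl(P[ok&(col>110)],np.radians(-15),np.array(k)))
        except Exception as e: print(e)
    I=P.reshape(400,640,3)
    if n=='w2':
        for r in range(235,300,5): print(r,(I[r,312]*1e3).round(),p[r,312],(I[r,328]*1e3).round())
    else:
        for r in range(146,182,3): print(r,(I[r,247]*1e3).round(),p[r,247])
E
```

```text
w2 [5.228e+02 2.837e+02 8.610e+01 7.000e-01 5.630e+01 2.966e+03 8.000e-01]
w2 [5.329e+02 3.219e+02 9.290e+01 5.000e-01 5.640e+01 6.171e+03 4.000e-01]
w2 [5.426e+02 3.601e+02 9.990e+01 4.000e-01 5.620e+01 8.626e+03 4.000e-01]
235 [523. 297. 102.] [233 233 228] [532. 295. 102.]
240 [524. 298. 110.] [168 171 167] [532. 295. 109.]
245 [524. 298. 116.] [114 112 110] [532. 296. 116.]
250 [524. 297. 120.] [113 112 108] [532. 296. 121.]
255 [524. 298. 126.] [113 110 108] [531. 296. 126.]
260 [524. 298. 131.] [111 109 106] [531. 295. 131.]
265 [524. 297. 135.] [109 107 105] [531. 295. 135.]
270 [524. 298. 140.] [110 108 105] [531. 296. 140.]
275 [524. 297. 143.] [169 164 158] [531. 295. 142.]
280 [525. 298. 148.] [47 48 51] [531. 297. 149.]
285 [525. 298. 152.] [44 46 48] [531. 296. 152.]
290 [525. 298. 155.] [42 44 47] [531. 297. 155.]
295 [525. 298. 158.] [42 44 46] [530. 294. 155.]
s2 [5.212e+02 2.847e+02 8.580e+01 2.000e-01 5.560e+01 1.230e+02 2.100e+00]
s2 [517.4 326.6  92.    3.1  27.3  54.    1.3]
s2 [532.5 362.7 100.4  -9.   38.6  20.    1.5]
146 [525. 276. 179.] [35 34 36]
149 [533. 289. 159.] [36 37 41]
152 [528. 284. 153.] [45 44 47]
155 [525. 281. 146.] [53 52 51]
158 [520. 275. 140.] [110 105 103]
161 [518. 274. 131.] [109 105 101]
164 [518. 276. 119.] [117 113 109]
167 [517. 276. 108.] [204 211 208]
170 [515. 274. 100.] [244 246 242]
173 [510. 269.  94.] [225 221 213]
176 [508. 269.  83.] [201 203 193]
179 [504. 264.  76.] [138 138 129]
```

```bash
python3 - <<'E'
from h import *
p,d,c=load('w1.png'); v,u=np.mgrid[0:400,0:640]; I=pts(c,u,v,d.ravel()).reshape(400,640,3)
o=np.array([.5221,.2838,.2009]); a=np.radians(-15); X=np.array([np.cos(a),np.sin(a),0]); Y=np.array([-X[1],X[0],0])
for (uu,vv) in [(236,256),(238,262),(236,275),(232,290),(225,300),(215,310),(205,297),(408,258),(410,265),(420,290),(435,300),(440,290),(180,305)]:
    q=I[vv,uu]-o; print(uu,vv,p[vv,uu],np.round([q@X*1e3,q@Y*1e3,q[2]*1e3]))
print(arm.get_obs())
E
```

```text
236 256 [48 45 45] [-42.   9.  27.]
238 262 [67 70 70] [-42.   4.  24.]
236 275 [40 40 39] [-42.   0.  30.]
232 290 [38 38 38] [-41.  -2.  39.]
225 300 [37 37 37] [-42.  -1.  48.]
215 310 [36 36 38] [-42.   3.  59.]
205 297 [235 231 226] [-44.  11.  61.]
408 258 [33 35 35] [44.  8. 28.]
410 265 [32 34 33] [44.  6. 30.]
420 290 [31 31 31] [44.  4. 48.]
435 300 [87 83 83] [44.  9. 62.]
440 290 [114 112 107] [47. 12. 60.]
180 305 [52 53 55] [-48.  15.  71.]
{'time_s': 3.175, 'joint_pos': array([1.71394771e+01, 2.08833450e+01, 9.46744142e+01, 2.51425323e-02,
       6.40933539e+01, 3.21045369e+01]), 'qvel': array([-0.06322498,  0.08744576, -0.08946321, -0.05243967, -0.01172965,
       -0.00232912]), 'tau': array([-7.11623691e-01, -4.23102057e+01, -2.64256096e+01, -2.52944268e-01,
       -4.68238788e-01, -4.38870949e-03]), 'tool_pos': array([0.52472008, 0.28523114, 0.09512006]), 'tool_rot': array([179.7165205 ,  -0.20463333,  75.02453027]), 'force': array([-1.1459151 ,  0.69164742, 12.72654683]), 'torque': array([ 0.05454989,  0.2508292 , -0.00198964]), 'grip_force': 6.435412243008614, 'width': -0.006010721262149469}
```

The measured tips stand 11 mm (shut) to 24 mm (open) behind the reported TCP, not 17 mm ahead. The real fingers are therefore about 28 mm shorter than the text says, so the pads closed on top of a. It has not moved. I lift, open, and go about 29 mm deeper.

```bash
python3 -m pendant '{"translation":[[0,0,0.04],[0,0,0.08],[0,0,0.1],[0,0,0.1],[0,0,0.1],[0,0,0.1],[0,0,0.1],[0.001,0,0.06],[0.001,0,0.02],[0.001,0,-0.02],[0.001,0,-0.045],[0.001,0,-0.058],[0.001,0,-0.058],[0.001,0,-0.058]],"turn":[[0,0,0],[0,0,0],[0,0,0],[0,0,0],[0,0,0],[0,0,0],[0,0,0],[0,0,0],[0,0,0],[0,0,0],[0,0,0],[0,0,0],[0,0,0],[0,0,0]],"gripper":[1,1,-1,-1,-1,-1,-1,-1,-1,-1,-1,-1,-1,-1]}' 40
```

```text
time_s: 4.92
tool_pos: [0.5235, 0.2844, 0.0634]
tool_rot: [179.9, -0.0, 75.0]
force: [0.2, -0.1, -0.2]
width: 0.997
grip_force: 0.0
```

```bash
python3 -m pendant '{"translation":[[0,0,0],[0,0,0],[0,0,0],[0,0,0],[0,0,0],[0,0,0]],"turn":[[0,0,0],[0,0,0],[0,0,0],[0,0,0],[0,0,0],[0,0,0]],"gripper":[1,1,1,1,1,1]}' 40
```

```text
time_s: 5.68
tool_pos: [0.5233, 0.2843, 0.0634]
tool_rot: [179.9, -0.0, 75.0]
force: [-2.1, -1.0, 6.8]
width: 0.645
grip_force: 42.7
```

Gripped at about 55 mm. Next, lift straight up and look.

```bash
python3 -m pendant '{"translation":[[0,0,0.02],[0,0,0.05],[0,0,0.1],[0,0,0.15],[0,0,0.2],[0,0,0.24],[0,0,0.26],[0,0,0.26],[0,0,0.26]],"turn":[[0,0,0],[0,0,0],[0,0,0],[0,0,0],[0,0,0],[0,0,0],[0,0,0],[0,0,0],[0,0,0]],"gripper":[1,1,1,1,1,1,1,1,1]}'
python3 - <<'E'
from fit import *
p,d,c=shot('wrist','w3.png'); o=arm.get_obs(); t=o['tool_pos']; print(t,o['tool_rot'])
v,u=np.mgrid[0:400,0:640]; P=pts(c,u,v,d.ravel()); col=p.reshape(-1,3).max(1)
Q=P[(d.ravel()>.02)&(col>110)]
for k in([.5228,.2839,.086],[.533,.322,.093],[.5427,.36,.0999]):
    try: print(fitcyl(Q,np.radians(-15),np.array(k)))
    except Exception as e: print(e)
for z in (t[2]+.01,t[2]+.02,t[2]+.03):
    try: print('held',t[2]*1e3,fitcyl(Q,np.radians(-15),np.array([t[0],t[1],z])))
    except Exception as e: print(e)
p2,_,_=shot('side','s3.png')
a=np.zeros((400,800,3),np.uint8); a[:300,:480]=cv2.resize(p,(480,300))[:,:,::-1]; a[:300,480:]=cv2.resize(p2[90:210,180:308],(320,300),interpolation=cv2.INTER_CUBIC)[:,:,::-1]
cv2.imwrite('pics/c3.png',a)
E
```

```text
time_s: 6.8
tool_pos: [0.5223, 0.284, 0.1917]
tool_rot: [-179.9, 0.0, 75.0]
force: [0.8, 0.2, -0.4]
width: 0.646
grip_force: 42.9
[0.52218936 0.28397377 0.19147236] [-1.79906820e+02  5.72806680e-02  7.50138146e+01]
[5.230e+02 2.838e+02 8.600e+01 6.000e-01 5.600e+01 2.030e+03 5.000e-01]
[5.326e+02 3.220e+02 9.290e+01 5.000e-01 5.600e+01 2.497e+03 5.000e-01]
[5.445e+02 3.597e+02 9.980e+01 5.000e-01 5.640e+01 3.000e+03 5.000e-01]
held 191.47235668116957 [5.227e+02 2.833e+02 2.140e+02 7.000e-01 6.770e+01 3.041e+03 4.000e-01]
held 191.47235668116957 [5.227e+02 2.833e+02 2.142e+02 7.000e-01 6.740e+01 6.844e+03 4.000e-01]
held 191.47235668116957 [5.228e+02 2.834e+02 2.142e+02 6.000e-01 6.770e+01 5.536e+03 4.000e-01]
```

View pics/c3.png

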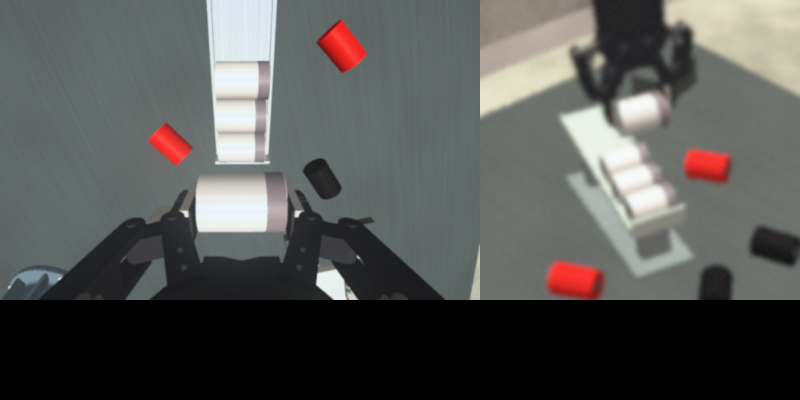

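The cartridge is held level, with its centre 22.7 mm above the reported TCP, and the next one has rolled to the stop at (523.0,283.8,86). In the picture three cartridges lie on the track at wrist (242,148) to (242,80). Now carry it over the cradle at about (653,-52).

```bash
python3 -m pendant '{"translation":[[0.015,-0.04,0],[0.04,-0.11,0],[0.075,-0.2,0],[0.115,-0.29,0],[0.15,-0.38,0],[0.185,-0.47,0],[0.215,-0.55,-0.02],[0.24,-0.62,-0.05],[0.255,-0.66,-0.08],[0.261,-0.671,-0.1],[0.261,-0.671,-0.1],[0.261,-0.671,-0.1],[0.261,-0.671,-0.1]],"turn":[[0,0,0],[0,0,0.02],[0,0,0.04],[0,0,0.06],[0,0,0.08],[0,0,0.1],[0,0,0.12],[0,0,0.14],[0,0,0.15],[0,0,0.15],[0,0,0.15],[0,0,0.15],[0,0,0.15]],"gripper":[1,1,1,1,1,1,1,1,1,1,1,1,1]}'
python3 - <<'E'
from fit import *
o=arm.get_obs(); print(o['tool_pos'],o['tool_rot'])
p2,d,c=shot('side','s4.png'); v,u=np.mgrid[0:400,0:640]; P=pts(c,u,v,d.ravel())
p,_,_=shot('wrist','w4.png'); pt,_,_=shot('top','t4.png')
m=(P[:,2]>.062)&(P[:,2]<.085)&(P[:,0]>.6)&(P[:,0]<.72)&(P[:,1]>-.12)&(P[:,1]<.03); q=P[m]
print(m.sum(),q.mean(0),cv2.minAreaRect((q[:,:2]*1e3).astype(np.float32)))
a=np.zeros((600,800,3),np.uint8); a[:300,:480]=cv2.resize(p,(480,300))[:,:,::-1]; a[300:,:400]=cv2.resize(p2[150:270,300:460],(400,300),interpolation=cv2.INTER_CUBIC)[:,:,::-1]
a[300:,400:]=cv2.resize(pt[80:200,270:430],(400,300),interpolation=cv2.INTER_CUBIC)[:,:,::-1]
cv2.imwrite('pics/c4.png',a)
E
```

```text
time_s: 8.52
tool_pos: [0.6537, -0.0505, 0.1435]
tool_rot: [179.9, 0.0, 88.6]
force: [-0.2, 0.1, -1.1]
width: 0.644
grip_force: 42.9
[ 0.65366059 -0.05045964  0.14352836] [1.79926540e+02 1.25396148e-02 8.85862108e+01]
124 [ 0.65122001 -0.05077012  0.06883033] ((653.0452880859375, -53.12828063964844), (55.258399963378906, 36.26434326171875), 87.40542602539062)
```

View pics/c4.png

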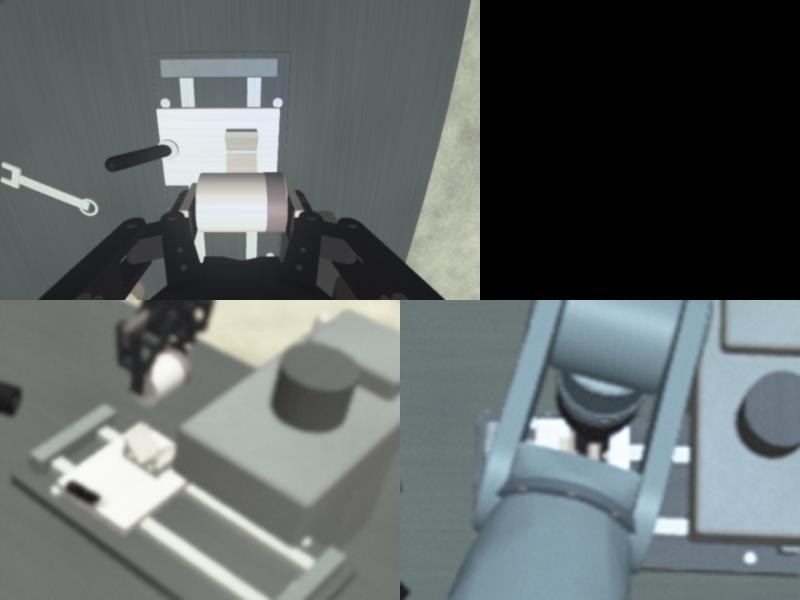

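The wrist view shows the V-block at crop (241,150), with the groove line near row 151, and the handle from (110,163) to (175,150). I measure both with it.

```bash
python3 - <<'E'
from fit import *
p,d,c=load('w4.png'); v,u=np.mgrid[0:400,0:640]; P=pts(c,u,v,d.ravel()); I=P.reshape(400,640,3)
for r in range(170,232,4): print(r,(I[r,320]*1e3).round(1),p[r,320])
m=(P[:,2]>.055)&(P[:,2]<.08)&(P[:,0]>.62)&(P[:,0]<.69)&(P[:,1]>-.1)&(P[:,1]<-.01); q=P[m]*1e3
print(m.sum(),np.percentile(q[:,0],[.5,2,98,99.5]).round(1),q[:,1].min(),q[:,1].max())
m=(abs(P[:,2]-.045)<.003)&(P[:,0]>.5)&(P[:,0]<.75)&(P[:,1]>-.08)&(P[:,1]<.02); q=P[m]*1e3; print('plate',cv2.minAreaRect(q[:,:2].astype(np.float32)),q[:,1].max())
col=p.reshape(-1,3).max(1)
m=(P[:,2]>.052)&(P[:,2]<.12)&(P[:,0]>.49)&(P[:,0]<.57)&(P[:,1]>-.1)&(P[:,1]<0.0)&(col<80); q=P[m]*1e3
mu=q.mean(0); w=np.linalg.svd(q-mu,full_matrices=False)[2][0]; w*=np.sign(w[2]); 
print('handle',m.sum(),mu,w,'ends',mu+w*((q-mu)@w).min(),mu+w*((q-mu)@w).max(), 'at79',mu+w*(79-mu[2])/w[2])
t=np.array([653.66,-50.46,143.5]); Q=P[(d.ravel()>.02)&(col>110)]
print('held',fitcyl(Q,np.radians(-1.4),np.array([.654,-.051,.166])))
E
```

```text
170 [654.  -25.4  46.2] [222 230 237]
174 [654.  -26.4  57.7] [115 116 114]
178 [654.1 -26.   73.3] [204 206 200]
182 [654.  -28.9  75.1] [202 202 192]
186 [653.9 -32.7  73.3] [193 191 183]
190 [653.8 -37.4  68.4] [190 190 181]
194 [653.6 -42.2  64.3] [194 195 186]
198 [653.5 -47.7  58.3] [193 192 182]
202 [653.3 -52.5  54.8] [217 228 231]
206 [653.3 -55.4  57.4] [202 201 191]
210 [653.2 -58.3  59.7] [207 206 196]
214 [653.2 -60.9  62.7] [203 203 194]
218 [653.1 -63.7  65.1] [205 205 195]
222 [653.  -66.   68.4] [208 207 197]
226 [653.  -69.2  69.6] [207 206 195]
230 [654.3 -31.8 161.1] [147 145 140]
2235 [636.7 637.4 672.  672.6] -71.54152039439383 -25.584660622178646
plate ((627.513671875, -41.19012451171875), (79.71192932128906, 144.88551330566406), 88.90617370605469) -0.13390849896156506
handle 1608 [541.95617624 -48.05585387  80.51697095] [-0.66245543  0.00736736  0.7490651 ] ends [567.82226364 -48.34351831  51.26914131] [521.65039725 -47.83002727 103.47753533] at79 [543.2977494 -48.0707739  79.       ]
held [ 6.548e+02 -5.130e+01  1.660e+02  6.000e-01  6.790e+01  6.761e+03
  4.000e-01]
```

```bash
python3 -m pendant '{"translation":[[0,0,-0.02],[0,-0.001,-0.05],[0,-0.001,-0.08],[0,-0.001,-0.11],[0,-0.001,-0.13],[0,-0.001,-0.14],[0,-0.001,-0.146],[0,-0.001,-0.148],[0,-0.001,-0.148],[0,-0.001,-0.148]],"turn":[[0,0,0],[0,0,0],[0,0,0],[0,0,0],[0,0,0],[0,0,0],[0,0,0],[0,0,0],[0,0,0],[0,0,0]],"gripper":[1,1,1,1,1,1,1,1,1,1]}'
```

```text
time_s: 9.93
tool_pos: [0.6536, -0.0519, 0.069]
tool_rot: [180.0, 0.0, 88.5]
force: [-0.0, 0.1, 0.0]
width: 0.653
grip_force: 42.9
```

```bash
python3 -m pendant '{"translation":[[0,0,-0.004],[0,0,-0.008],[0,0,-0.012],[0,0,-0.015],[0,0,-0.016],[0,0,-0.016],[0,0,-0.016]],"turn":[[0,0,0],[0,0,0],[0,0,0],[0,0,0],[0,0,0],[0,0,0],[0,0,0]],"gripper":[1,1,1,1,1,1,1]}'
```

```text
time_s: 10.8
tool_pos: [0.6534, -0.0519, 0.0607]
tool_rot: [180.0, 0.0, 88.5]
force: [0.4, -0.6, -0.7]
width: 0.648
grip_force: 42.9
```

```bash
python3 -m pendant '{"translation":[[0,0,-0.001],[0,0,-0.002],[0,0,-0.003],[0,0,-0.003],[0,0,-0.003]],"turn":[[0,0,0],[0,0,0],[0,0,0],[0,0,0],[0,0,0]],"gripper":[1,1,1,1,1]}'
```

```text
time_s: 11.42
tool_pos: [0.6534, -0.0517, 0.0594]
tool_rot: [180.0, -0.0, 88.5]
force: [-0.0, 1.2, 2.7]
width: 0.655
grip_force: 43.4
```

There is light contact of 2.7 N. Next, open, rise and check.

```bash
python3 -m pendant '{"translation":[[0,0,0],[0,0,0],[0,0,0],[0,0,0],[0,0,0],[0,0,0.04],[0,0,0.1],[0,0,0.16],[0,0,0.22],[0,0,0.24],[0,0,0.24]],"turn":[[0,0,0],[0,0,0],[0,0,0],[0,0,0],[0,0,0],[0,0,0],[0,0,0],[0,0,0],[0,0,0],[0,0,0],[0,0,0]],"gripper":[-0.4,-1,-1,-1,-1,-1,-1,-1,-1,-1,-1]}'
python3 - <<'E'
from fit import *
o=arm.get_obs(); print(o['tool_pos'],o['joint_pos'].round(1))
p,d,c=shot('wrist','w5.png'); v,u=np.mgrid[0:400,0:640]; P=pts(c,u,v,d.ravel()); col=p.reshape(-1,3).max(1)
print('laid',fitcyl(P[(d.ravel()>.02)&(col>110)],np.radians(-1.4),np.array([.6545,-.0525,.082])))
E
```

```text
time_s: 12.8
tool_pos: [0.6538, -0.0519, 0.1802]
tool_rot: [179.9, 0.0, 88.5]
force: [-1.0, -0.0, 0.2]
width: 1.0
grip_force: 0.0
[ 0.65378503 -0.05193114  0.18021246] [-14.9  22.4  81.9   0.   75.6 -13.4]
laid [ 6.543e+02 -5.240e+01  8.200e+01  2.000e-01  5.600e+01  2.126e+03
  5.000e-01]
```

The cartridge is laid at (654.3,-52.4,82), centred on the measured groove (654.7,-52.4). Now back off toward the robot, turn the jaws 90°, then tilt 40° along the rod.

```bash
python3 -m pendant '{"translation":[[-0.02,0,0.02],[-0.06,0,0.02],[-0.1,0,0.02],[-0.15,0,0.02],[-0.2,0.006,0.02],[-0.25,0.006,0.02],[-0.29,0.006,0.02],[-0.32,0.006,0.02],[-0.32,0.006,0.02],[-0.32,0.006,0.02],[-0.32,0.006,0.02],[-0.32,0.006,0.02]],"turn":[[0,0,0.1],[0,0,0.2],[0,0,0.3],[0,0,0.4],[0,0,0.5],[0,0,0.6],[0,0,0.7],[0,0,0.8],[0,0,0.9],[0,0,1],[0,0,1],[0,0,1]],"gripper":[-1,-1,-1,-1,-1,-1,-1,-1,-1,-1,-1,-1]}'
```

```text
time_s: 14.35
tool_pos: [0.4929, -0.0487, 0.1883]
tool_rot: [180.0, -0.1, 178.3]
force: [-0.0, 0.3, -0.0]
width: 0.999
grip_force: 0.0
```

```bash
python3 -m pendant '{"translation":[[0,0,0],[0,0,0],[0,0,0],[0,0,-0.04],[0,0,-0.08],[0,0,-0.12],[0,0,-0.12],[0,0,-0.12]],"turn":[[-0.002,-0.1,0],[-0.004,-0.2,0],[-0.006,-0.3,0],[-0.008,-0.4,0],[-0.01,-0.444,0],[-0.01,-0.444,0],[-0.01,-0.444,0],[-0.01,-0.444,0]],"gripper":[-1,-1,-1,-1,-1,-1,-1,-1]}'
python3 - <<'E'
from fit import *
from scipy.spatial.transform import Rotation as R
o=arm.get_obs(); print(o['tool_pos'],o['joint_pos'].round(1),R.from_euler('xyz',o['tool_rot'],degrees=True).as_matrix().round(3).tolist())
p,d,c=shot('wrist','w6.png'); p2,_,_=shot('side','s6.png')
a=np.zeros((600,800,3),np.uint8); a[:300,:480]=cv2.resize(p,(480,300))[:,:,::-1]; a[300:,:480]=cv2.resize(p2[100:325,160:520],(480,300))[:,:,::-1]
cv2.imwrite('pics/c6.png',a)
E
```

```text
time_s: 15.35
tool_pos: [0.4939, -0.0491, 0.1299]
tool_rot: [179.8, 40.0, 178.4]
force: [0.7, 0.2, 0.7]
width: 1.0
grip_force: 0.0
[ 0.49390832 -0.04908318  0.12990329] [ -33.2  -16.4  139.5   44.6   29.  -156. ] [[-0.766, 0.026, 0.643], [0.021, 1.0, -0.015], [-0.643, 0.002, -0.766]]
```

View pics/c6.png

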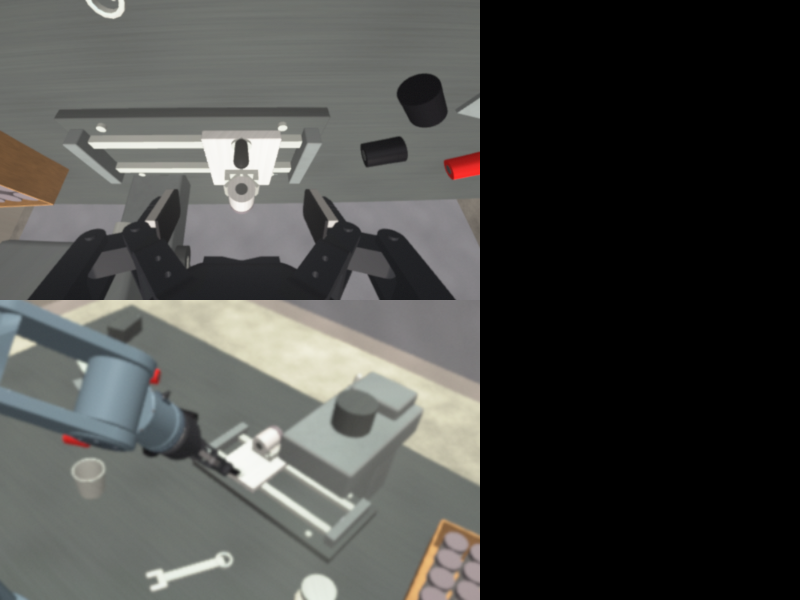

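The handle is centred between the jaws at wrist crop (240,152), with jaw centre 241, and the cartridge still lies in the cradle at (240,195). Next, advance along the rod.

```bash
python3 -m pendant '{"translation":[[0.025,0,-0.03],[0.05,-0.001,-0.06],[0.075,-0.001,-0.09],[0.095,-0.002,-0.115],[0.11,-0.002,-0.134],[0.116,-0.002,-0.141],[0.116,-0.002,-0.141],[0.116,-0.002,-0.141]],"turn":[[0,0,0],[0,0,0],[0,0,0],[0,0,0],[0,0,0],[0,0,0],[0,0,0],[0,0,0]],"gripper":[-1,-1,-1,-1,-1,-1,-1,-1]}' 30
python3 - <<'E'
from h import *
o=arm.get_obs(); print(o['joint_pos'].round(1))
p,d,c=shot('wrist','w7.png'); v,u=np.mgrid[0:400,0:640]; P=pts(c,u,v,d.ravel()).reshape(400,640,3)
for r in range(180,300,8): print(r,(P[r,320]*1e3).round(),p[r,320])
E
```

```text
time_s: 16.45
tool_pos: [0.5522, -0.049, 0.0629]
tool_rot: [179.9, 39.7, 178.4]
force: [0.0, -0.4, -0.2]
width: 0.999
grip_force: 0.0
[ -27.3    4.7  132.3   69.2   17.4 -178.6]
180 [548. -49.  20.] [116 119 114]
188 [557. -49.  19.] [118 120 116]
196 [567. -50.  19.] [119 121 116]
204 [554. -49.  34.] [168 163 158]
212 [554. -49.  40.] [175 170 165]
220 [552. -49.  47.] [125 123 117]
228 [545. -49.  56.] [65 64 61]
236 [537. -49.  65.] [67 66 63]
244 [531. -49.  72.] [69 67 64]
252 [526. -48.  78.] [69 67 64]
260 [521. -48.  84.] [67 67 63]
268 [517. -48.  89.] [67 66 63]
276 [515. -48.  94.] [66 65 62]
284 [515. -48.  97.] [69 67 65]
292 [516. -48. 100.] [73 70 69]
```

The rod is centred (y≈-48.5), but q6 is at its limit (-178.6). The rod is round, so I can roll the tool about it. I fit a small kinematic model from the recorded poses to choose a roll that keeps the joints in range over the slide.

```bash
cat > kin.py <<'E'
from h import *
from scipy.optimize import least_squares
from scipy.spatial.transform import Rotation as R
D=[([58.4258541,10.3962069,92.1247719,.0008,77.5669,-11.82005],[.194055,.54074,.220798]),
([17.10167,13.88407,90.33325,0,75.85171,32.41883],[.5221,.283884,.200955]),
([17.13948,20.88335,94.67441,.02514,64.09335,32.10454],[.52472,.285231,.09512]),
([-14.9,22.4,81.9,0,75.6,-13.4],[.653785,-.051931,.180212]),
([-33.2,-16.4,139.5,44.6,29.,-156.],[.493908,-.049083,.129903]),
([-27.3,4.7,132.3,69.2,17.4,-178.6],[.5522,-.049,.0629])]
def fk(q,p):
    h,s,a,l1,e,l2,L,t=p; r=np.radians
    S=R.from_euler('z',q[0],degrees=True); A=S*R.from_euler('y',q[1],degrees=True); B=S*R.from_euler('y',q[1]+q[2],degrees=True)
    T=B*R.from_euler('zyz',[q[3],q[4],q[5]+90][::-1] and [0,0,0]) if 0 else B*R.from_euler('ZYZ',[q[3],q[4],q[5]+90],degrees=True)
    x=S.apply([a,s,h])+A.apply([0,0,l1])+B.apply([e,0,l2])+T.apply([0,0,L])
    return x,T
f=lambda p:np.concatenate([fk(q,p)[0]-x for q,x in D])
par=least_squares(f,[.2,.118,0,.4,0,.4,.2,0],x_scale=.1).x
def ik(x,T,q0):
    g=lambda q:np.concatenate([(fk(q,par)[0]-x)*1e3,(fk(q,par)[1]*T.inv()).as_rotvec()*300])
    r=least_squares(g,q0); return r.x,np.abs(r.fun).max()
E
python3 - <<'E'
from kin import *
print(par.round(4),np.abs(f(par)).max())
T0=R.from_euler('xyz',[179.9,39.7,178.4],degrees=True)
print((fk(D[-1][0],par)[1]*T0.inv()).as_rotvec(True), (fk(D[-2][0],par)[1]*R.from_euler('xyz',[179.8,40,178.4],degrees=True).inv()).as_rotvec(True))
u=np.array([-.023,-1,0])
for roll in(-40,-20,0,20,40,180,-150,150):
    T=T0*R.from_euler('z',roll,degrees=True); q=np.array(D[-1][0]); 
    best=None
    print('roll',roll)
    q[5]-=-roll if abs(roll)<100 else 0
    if abs(roll)>100: q[5]+=roll if q[5]+roll>-180 else roll+360
    for s in(0,.05,.11,.17):
        q,e=ik(np.array([.5522,-.049,.0629])+u*s,T,q); print(s,q.round(1),round(e,2))
E
```

```text
[0.3139 0.1178 0.0013 0.4374 0.0854 0.5134 0.3286 0.    ] 0.00030101411975302916
[0.10768883 0.07925026 0.01735798] [ 0.10768396  0.06637004 -0.00960084]
roll -40
0 [ -27.2    4.7  132.4   69.7   17.2 -219.1] 0.0
0.05 [ -34.8    5.8  131.1   68.9   22.1 -224.1] 0.0
0.11 [ -42.7    8.   128.5   66.7   27.3 -228.1] 0.0
0.17 [ -49.4   11.1  124.7   64.1   31.8 -230.6] 0.0
roll -20
0 [ -27.2    4.7  132.4   69.7   17.2 -199.1] 0.0
0.05 [ -34.8    5.8  131.1   68.9   22.1 -204.1] 0.0
0.11 [ -42.7    8.   128.5   66.7   27.3 -208.1] 0.0
0.17 [ -49.4   11.1  124.7   64.1   31.8 -210.6] 0.0
roll 0
0 [ -27.2    4.7  132.4   69.7   17.2 -179.1] 0.0
0.05 [ -34.8    5.8  131.1   68.9   22.1 -184.1] 0.0
0.11 [ -42.7    8.   128.5   66.7   27.3 -188.1] 0.0
0.17 [ -49.4   11.1  124.7   64.1   31.8 -190.6] 0.0
roll 20
0 [ -27.2    4.7  132.4   69.7   17.2 -159.1] 0.0
0.05 [ -34.8    5.8  131.1   68.9   22.1 -164.1] 0.0
0.11 [ -42.7    8.   128.5   66.7   27.3 -168.1] 0.0
0.17 [ -49.4   11.1  124.7   64.1   31.8 -170.6] 0.0
roll 40
0 [ -27.2    4.7  132.4   69.7   17.2 -139.1] 0.0
0.05 [ -34.8    5.8  131.1   68.9   22.1 -144.1] 0.0
0.11 [ -42.7    8.   128.5   66.7   27.3 -148.1] 0.0
0.17 [ -49.4   11.1  124.7   64.1   31.8 -150.6] 0.0
roll 180
0 [-27.2   4.7 132.4  69.7  17.2   0.9] 0.0
0.05 [-34.8   5.8 131.1  68.9  22.1  -4.1] 0.0
0.11 [-42.7   8.  128.5  66.7  27.3  -8.1] 0.0
0.17 [-49.4  11.1 124.7  64.1  31.8 -10.6] 0.0
roll -150
0 [-27.2   4.7 132.4  69.7  17.2  30.9] 0.0
0.05 [-34.8   5.8 131.1  68.9  22.1  25.9] 0.0
0.11 [-42.7   8.  128.5  66.7  27.3  21.9] 0.0
0.17 [-49.4  11.1 124.7  64.1  31.8  19.4] 0.0
roll 150
0 [-27.2   4.7 132.4  69.7  17.2 -29.1] 0.0
0.05 [-34.8   5.8 131.1  68.9  22.1 -34.1] 0.0
0.11 [-42.7   8.  128.5  66.7  27.3 -38.1] 0.0
0.17 [-49.4  11.1 124.7  64.1  31.8 -40.6] 0.0
```

The model fits to 0.3 mm. A roll of +22° about the rod keeps q6 above -171 for the whole slide. I roll, then close on the rod.

```bash
python3 -m pendant '{"translation":[[0,0,0],[0,0,0],[0,0,0],[0,0,0],[0,0,0],[0,0,0],[0,0,0],[0,0,0],[0,0,0],[0,0,0],[0,0,0],[0,0,0],[0,0,0]],"turn":[[0.06,-0.001,-0.07],[0.12,-0.003,-0.14],[0.156,-0.004,-0.188],[0.156,-0.004,-0.188],[0.156,-0.004,-0.188],[0.156,-0.004,-0.188],[0.156,-0.004,-0.188],[0.156,-0.004,-0.188],[0.156,-0.004,-0.188],[0.156,-0.004,-0.188],[0.156,-0.004,-0.188],[0.156,-0.004,-0.188],[0.156,-0.004,-0.188]],"gripper":[-1,-1,-1,-1,-0.5,0,0.4,0.7,0.8,1,1,1,1]}' 30
python3 -c "
from h import *
print(arm.get_obs()['joint_pos'].round(1))"
```

```text
time_s: 18.12
tool_pos: [0.5517, -0.0491, 0.0621]
tool_rot: [162.6, 36.2, 150.7]
force: [-5.5, -1.2, 2.5]
width: 0.176
grip_force: 29.1
[ -27.3    4.8  132.3   69.4   17.4 -156.8]
```

The rod is gripped at 15 mm width. Next, slide about 140 mm of the roughly 163 mm remaining, at about 0.12 m/s.

```bash
python3 -m pendant '{"translation":[[0,-0.008,0],[-0.0005,-0.022,0],[-0.001,-0.045,0],[-0.0015,-0.07,0],[-0.002,-0.095,0],[-0.003,-0.12,0],[-0.0035,-0.145,0],[-0.004,-0.17,0],[-0.0045,-0.195,0],[-0.005,-0.22,0],[-0.0055,-0.243,0],[-0.006,-0.26,0],[-0.0065,-0.272,0],[-0.0065,-0.28,0],[-0.0065,-0.28,0],[-0.0065,-0.28,0]],"turn":[[0,0,0],[0,0,0],[0,0,0],[0,0,0],[0,0,0],[0,0,0],[0,0,0],[0,0,0],[0,0,0],[0,0,0],[0,0,0],[0,0,0],[0,0,0],[0,0,0],[0,0,0],[0,0,0]],"gripper":[1,1,1,1,1,1,1,1,1,1,1,1,1,1,1,1]}' 30
python3 -c "
from h import *
print(arm.get_obs()['joint_pos'].round(1))"
```

```text
time_s: 20.12
tool_pos: [0.5485, -0.1898, 0.0622]
tool_rot: [162.7, 36.2, 150.7]
force: [-5.4, -0.8, 1.4]
width: 0.178
grip_force: 29.8
[ -46.3    9.6  126.6   65.2   29.7 -167.3]
```

Moved 140.7 mm with little force. Now creep on to the stop, watching the y force.

```bash
python3 -m pendant '{"translation":[[0,-0.006,0],[0,-0.014,0],[-0.0005,-0.022,0],[-0.001,-0.03,0],[-0.001,-0.036,0],[-0.001,-0.04,0],[-0.001,-0.042,0],[-0.001,-0.042,0],[-0.001,-0.042,0]],"turn":[[0,0,0],[0,0,0],[0,0,0],[0,0,0],[0,0,0],[0,0,0],[0,0,0],[0,0,0],[0,0,0]],"gripper":[1,1,1,1,1,1,1,1,1]}' 30
```

```text
time_s: 21.25
tool_pos: [0.5481, -0.2102, 0.0622]
tool_rot: [162.6, 36.2, 150.7]
force: [-5.9, 1.7, 2.3]
width: 0.178
grip_force: 29.8
```

```bash
python3 -m pendant '{"translation":[[0,-0.002,0],[0,-0.004,0],[0,-0.006,0],[0,-0.006,0],[0,-0.006,0]],"turn":[[0,0,0],[0,0,0],[0,0,0],[0,0,0],[0,0,0]],"gripper":[1,1,1,1,1]}' 30
```

```text
time_s: 21.88
tool_pos: [0.548, -0.2131, 0.0622]
tool_rot: [162.6, 36.2, 150.7]
force: [-6.5, 1.6, 2.6]
width: 0.179
grip_force: 30.0
```

```bash
python3 -m pendant '{"translation":[[0,-0.002,0],[0,-0.004,0],[0,-0.006,0],[0,-0.006,0],[0,-0.006,0]],"turn":[[0,0,0],[0,0,0],[0,0,0],[0,0,0],[0,0,0]],"gripper":[1,1,1,1,1]}' 30
```

```text
time_s: 22.5
tool_pos: [0.5479, -0.2162, 0.0622]
tool_rot: [162.6, 36.2, 150.7]
force: [-8.5, 2.6, 3.6]
width: 0.177
grip_force: 30.1
```

```bash
python3 -m pendant '{"translation":[[-0.001,-0.002,0],[-0.001,-0.004,0],[-0.001,-0.006,0],[-0.001,-0.006,0],[-0.001,-0.006,0]],"turn":[[0,0,0],[0,0,0],[0,0,0],[0,0,0],[0,0,0]],"gripper":[1,1,1,1,1]}' 30
```

```text
time_s: 23.12
tool_pos: [0.5478, -0.2182, 0.0622]
tool_rot: [162.5, 36.2, 150.7]
force: [1.0, 5.0, -2.0]
width: 0.174
grip_force: 29.9
```

```bash
python3 -m pendant '{"translation":[[0,-0.002,0],[0,-0.004,0],[0,-0.006,0],[0,-0.006,0],[0,-0.006,0]],"turn":[[0,0,0],[0,0,0],[0,0,0],[0,0,0],[0,0,0]],"gripper":[1,1,1,1,1]}' 30
```

```text
time_s: 23.75
tool_pos: [0.5478, -0.2181, 0.0621]
tool_rot: [162.3, 36.1, 150.8]
force: [-2.4, 14.1, 7.2]
width: 0.177
grip_force: 31.2
```

```bash
python3 - <<'E'
from h import *
p,d,c=shot('side','s8.png'); v,u=np.mgrid[0:400,0:640]; P=pts(c,u,v,d.ravel())
for t,y0,y1 in(('plate+endblock',-.36,-.1),):
    m=(abs(P[:,2]-.045)<.002)&(P[:,0]>.56)&(P[:,0]<.61)&(P[:,1]>y0)&(P[:,1]<y1)
    h,e=np.histogram(P[m,1]*1e3,bins=np.arange(-360,-100,4)); print([(int(a),int(b)) for a,b in zip(e,h) if b])
E
```

```text
[(-288, 13), (-284, 18), (-280, 17), (-276, 15), (-272, 17), (-268, 7), (-264, 15), (-260, 19), (-256, 17), (-252, 15), (-248, 19), (-244, 19), (-240, 17), (-236, 17), (-232, 17), (-228, 16), (-224, 15), (-220, 14), (-216, 10), (-212, 12), (-208, 10), (-204, 9), (-200, 10), (-196, 7), (-192, 4), (-188, 4), (-184, 4), (-180, 1), (-176, 1)]
```

At the stop: 14 N with no further motion, and the plate meets the end block in the side view. Unload, open and retreat along the rod.

```bash
python3 -m pendant '{"translation":[[0,0.003,0],[0,0.007,0],[0,0.007,0],[0,0.007,0],[0,0.007,0],[0,0.007,0],[0,0.007,0],[-0.02,0.007,0.024],[-0.05,0.007,0.06],[-0.08,0.008,0.095],[-0.12,0.009,0.143],[-0.15,0.01,0.18],[-0.15,0.01,0.18],[-0.15,0.01,0.18]],"turn":[[0,0,0],[0,0,0],[0,0,0],[0,0,0],[0,0,0],[0,0,0],[0,0,0],[0,0,0],[0,0,0],[0,0,0],[0,0,0],[0,0,0],[0,0,0],[0,0,0]],"gripper":[1,1,1,0.4,0,0,0,0,0,0,0,0,0,0]}' 30
python3 - <<'E'
from fit import *
for n in('side','wrist','top'):
    p,d,c=shot(n,n+'9.png'); v,u=np.mgrid[0:400,0:640]; P=pts(c,u,v,d.ravel()); col=p.reshape(-1,3).max(1); Q=P[(d.ravel()>.02)&(col>110)]
    for k,y in(([.6505,-.2165,.082],-1.4),([.523,.2838,.086],-15)):
        try: print(n,fitcyl(Q,np.radians(y),np.array(k)))
        except Exception as e: print(n,e)
    m=(abs(P[:,2]-.045)<.002)&(P[:,0]>.56)&(P[:,0]<.63)&(P[:,1]>-.28)&(P[:,1]<-.1); q=P[m]*1e3
    if m.sum()>9: print(n,'plate y', np.percentile(q[:,1],[1,99]),m.sum())
p=load('side9.png')[0]; cv2.imwrite('pics/v9.png',cv2.resize(p[80:330,140:540],(800,500))[:,:,::-1])
print(arm.get_obs()['joint_pos'].round(1),arm.get_obs()['force'])
E
```

```text
time_s: 25.55
tool_pos: [0.4729, -0.2171, 0.152]
tool_rot: [162.6, 36.2, 150.7]
force: [0.2, -0.4, -0.6]
width: 0.5
grip_force: 0.0
side zero-size array to reduction operation minimum which has no identity
side [521.9 285.1  85.4  -0.9  56.8 127.    1.3]
side plate y [-278.48225448 -170.59814502] 660
wrist [ 6.496e+02 -2.184e+02  8.200e+01 -2.000e-01  5.640e+01  2.580e+02
  2.000e-01]
wrist zero-size array to reduction operation minimum which has no identity
wrist plate y [-279.01989855 -167.99038073] 2780
top zero-size array to reduction operation minimum which has no identity
top [522.2 284.   84.8   0.8  56.2 264.    1.8]
top plate y [-277.76821205 -170.80836094] 29
[ -59.2  -10.3  131.6   48.2   46.5 -156.2] [-0.05368244  0.52377589  1.16313536]
```

View pics/v9.png

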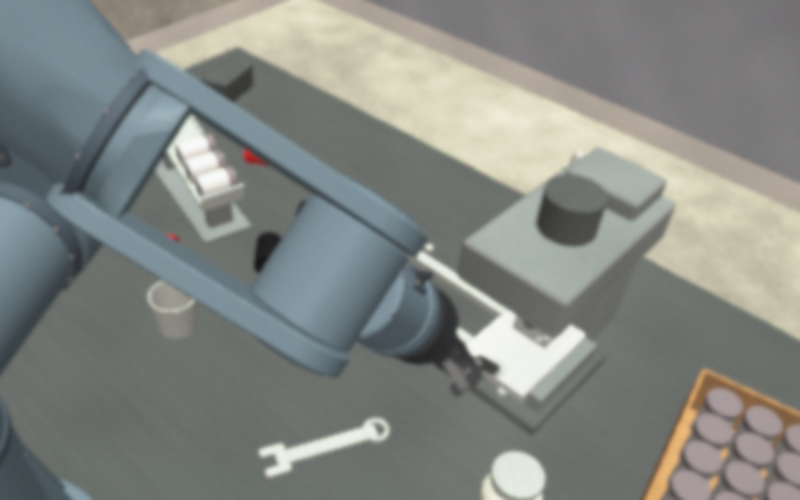

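The side view shows the carriage against the end block, with the plate near (515,360). The gripper is clear of the handle at (485,365), three cartridges are on the track, and the cup, spanner and jar are in place. The wrist camera puts the cartridge at (649.6,-218.4,82), within 1 mm of the carriage centre line.

```bash
python3 -c "
from plant import job
print(job.hand_in())"
```

```text
the job is handed in; nothing more can be done
None
```

I handed the job in with the bottom cartridge lying centred in the cradle, the carriage fully home and released, the next cartridge at the stop and the other objects where they were; the hand-in returned no verdict.

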